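Start a resin cure

ROBOT

A 6-joint arm with a two-finger parallel gripper is mounted at the origin on the work surface. World frame = base frame: x ahead of the robot, y to its left, z up, the work surface at z = 0. Lengths are in m, angles in rad, forces in N, time in s.
With the tool pointing down it reaches from about 0.35 to 0.85 m from the base axis. Payload 8.1 kg.
Tool frame: the origin (TCP) lies at the very end of the fingers, on their centre line; the grasp point (between the pads) lies 19 mm behind it; z points along the fingers, x is the direction in which the jaws open and shut, and the axes are right-handed (so a half turn about z gives the same grasp; the last joint's range is limited). The gripper opens to 93 mm and grips with 3 to 60 N. Pads are 15 mm wide; open, the fingers measure 128 mm over their backs; the gripper's body (75 mm by 188 mm) begins 65 mm behind the grasp point.
Start: joints at [1.201, 0.13, 1.488, -0, 1.523, -0.085], TCP at [0.169, 0.576, 0.219] pointing down, gripper open.
Joint ranges: [-2.96, 2.96], [-0.89, 2.26], [0.02, 2.5], [-1.34, 4.48], [0, 2.73], [-2.66, 2.66]. Speed limits (rad/s): [2.39, 2.39, 2.79, 3.14, 3.14, 3.14].

INTERFACE

Orientations are given as a rotation vector (axis times angle).
In Python, from plant import robot gives the robot as it stands. The module is installed in compiled form; this text tells all that it offers.
- The arm moves only by the tool jog_arm, never from a script. Its argument "commands" is one flat list of numbers, 5 for each row, row after row: the gripper's target within -1 to 1 (shut at 1, half-way at 0, fully open at -1), then the shift along the tool's x, y, z in m, then the turn about the tool's z in degrees. A call has 1 to 20 rows; each row shifts and turns the commanded pose from where the row before left it, along the tool's axes as they then stand; what a row does not reach is not made up. A row lasts 1/12 s, in which the tool goes at most 41.7 mm and 7.16 degrees, less where a joint would pass 70% of its speed; a pose out of reach is approached as far as the arm can. A call is refused whole if a number of a shift passes 0.0417 or a number of a turn 7.16, either way. A call with a gripper value outside its range is refused whole. The fingers move at their own pace and stop on an object; "grip_force" is the grip in N (left out, the last holds). Time passes only in rows, so rows that do not move let the fingers close. It gives the time, the measured TCP pose, the force and the opening at its end, in the units of the state.
- robot.read_state(): the state, without advancing time (a new reading comes with each control period).
- robot.read_camera(name): name is "side" or "top" or "wrist"; returns a dict with "img" (384x512x3 uint8, blue, green, red), "vfov" (degrees; the focal length in pixels is half the picture's height over the tangent of half this angle, whatever the lens; pixels are square), "cx", "cy" (the principal point, pixels), "k1" (the pictures are not rectified: a ray, as slopes to the right and down, at radius r is drawn at 1 + k1 r^2 times it, then the intrinsics apply), "extrinsics" (4x4, takes a point from world to camera coordinates). Camera axes: x right, y down, z forward; pixel columns grow to the right and rows downward; lengths in m; the calibration is good to about 2 mm. A picture is of the moment at which its call begins. There is no depth.
- robot.close_job(): hands the job in, once; it reports no verdict.
Trained networks look in a picture, given as the dict that the camera call returned (one of the last four; its "shot" number tells which), for a name from the list of things; names that differ only in an ending like _2 or _b are one class to them, and where a whole thing is asked for, a point or a joint stands for the part that bears it (a point fixed in the world has none). Each returns a list of dicts, best first, with "score" (0 to 1); they miss things now and then, are a little off and sometimes report something else, mostly with a low value. They report only what shows in the picture. A call takes as long as a camera call. They do not tell look-alikes from the thing itself.
- robot.recognise(thing, picture): "box" ([centre column, centre row, width, height] as shares, 0 to 1, of the picture: columns of its width, rows of its height, round what is visible of it).
- robot.pinpoint(thing, picture): "position" ([row, column] as shares, 0 to 1, of the picture: columns of its width, rows of its height: a listed point, or the origin of a listed thing).
The state is a dict: "t": time; "q": joint angles; "dq": joint speeds; "joint_torque": joint torques, N m; "tool_pos": TCP position; "orientation": TCP orientation; "force": force on the tool from outside, world axes, zero at the start; "wrist_torque": the same for the moment, N m; "opening": finger opening in m.
Only numpy, scipy, OpenCV 4.12 (cv2) and the standard library are available. Lean on these libraries where they do the work, as an engineer would, in place of code of your own. Each camera call takes 0.05 s, during which the arm holds its last target.

TASK

Start a cure on the pieces in the curing box, using only closed fingertips: push the box's lid, which stands ajar, down until it is fully shut, then press the raised end of the paddle rocker on the power supply fully down to switch it on, then press the long start key on the lamp's key pad fully home for a moment and let it spring back. Leave the round stop key alone, and do not lift or raise anything, shove the power supply or the pad along, or disturb the bottles, pots and other things standing around.

Things in the scene. Friction and masses are not known exactly. Their poses are not given: they have to be found in the camera images.
- curing_box: Fixed grey open-topped box, 150 (x) x 160 (y) x 90 mm high, with a white lid framing an amber window. Origin: centre of its underside, on the table. The lid is hinged along the far (+x) top edge (x +75, z 90 mm in this frame); its free edge is on the -x side. It turns about z by up to 0.3 rad either way.
- lid (a joint): Lid hinge, rad: 0 is fully shut, grows as the lid rises; starts at 0.30 to 0.50. A friction hinge: the lid stays where it is left, and a push of 1 to 2 N down near the free edge closes it.
- lid_press (a point): Point on the top face of the lid's white front strip, mid-width, 135 mm from the hinge line and 23 mm from the free edge. The lid is 158 mm long (from the hinge), 164 mm wide, 8 mm thick; when shut the point lies at x -60, y 0, z 98 mm of the curing_box frame, where the lid rests on the rim. z axis: normal to the lid.
- supply: Loose black power supply, about 0.8 kg, 100 (x) x 80 (y) mm, flat top 45 mm above the table, on rubber feet. Origin: centre of its underside, z up. A white paddle rocker, 64 (x) x 36 (y) mm, sits in the middle of its top.
- rocker (a joint): Rocker angle, rad: 0 is off (its -x half, in the supply frame, stands up as a ramp, outer end about 19 mm above the housing top), 0.36 is fully on (its -x half lies flat, the +x half stands up). Pivot across y in the middle, 47 mm above the table. It stays where it is left; pressing takes about 3 N at rocker_press. Starts at 0.
- rocker_press (a point): Point on the top face of the raised half of the rocker, mid-width, 23 mm from the pivot. When the rocker is fully on, it lies at x -23, y 0, z 53 mm of the supply frame.
- pad: Loose grey key pad of the lamp, about 0.7 kg, 90 (x) x 150 (y) mm, flat top 32 mm above the table, on rubber feet. Origin: centre of its underside, z up. Carries two white keys, told apart by shape: the long start key at y +38 mm and the round stop key at y -38 mm of this frame.
- start_key (a joint): Travel of the long start key, m: 0 is up, 0.006 fully down. Sprung: 1.5 N starts it, 5 N takes it fully down; it springs back when let go.
- start_top (a point): Centre of the top face of the long start key (56 mm along the pad's x, 26 mm along its y); 41 mm above the table when up.
- stop_key (a joint): Travel of the round stop key, m, sprung like the start key. Must not be pressed.
- stop_top (a point): Centre of the top face of the round stop key (28 mm across); 41 mm above the table when up.
- bottle_a: Bystander: small blue bottle with white cap, 30 mm across, 65 mm high, loose. Origin: centre of its underside.
- bottle_b: Bystander: small orange bottle with white cap, 32 mm across, 70 mm high, loose. Origin: centre of its underside.
- pot_a: Bystander: small glass pot with black cap, 36 mm across, 45 mm high, loose. Origin: centre of its underside.
- pot_b: Bystander: small copper-coloured pot with white cap, 36 mm across, 40 mm high, loose. Origin: centre of its underside.
- tub: Bystander: black pigment tub, 72 mm across, 55 mm high, loose. Origin: centre of its underside.
- vase: Bystander: white vase, up to 92 mm across, 150 mm high, loose, behind the work. Origin: centre of its underside.
- beaker: Bystander: red open cup, 68 mm across at the rim, 80 mm high, loose, behind the work. Origin: centre of its underside.
There are look-alikes about, which are no part of the job. What is shaped like the supply but yellow is not meant.

How it is judged:
By the outcome, as a careful person would: the job done as asked, in the order asked, and still so for the second after the job is handed in, with the robot touching nothing.
It also fails if it takes over 54 s, if anything falls off the work surface, if the arm or the gripper's body presses on something with over 40 N, if the wrist force passes 120 N, or if a joint passes its speed limit or range.

## Working session

There is one attempt and no reset: what is moved stays moved. The work goes in short steps, Python scripts to look and compute and a tool call to move; the robot and the scene stay as the last step left them, time stands still between calls to the robot, and variables do not carry over. Pictures are saved under pics/ and viewed, and the job is handed in when it is done.

Besides the shell and the picture viewer there is one more tool, called as name(argument=value, ...), one argument or row to a line, values as JSON. jog_arm: Moves the arm, as the interface text tells. Its arguments: {"type":"object","properties":{"commands":{"type":"array"},"grip_force":{"type":"number"}},"required":["commands"]}

```bash
mkdir -p pics; cat > h.py <<'E'
import numpy as np, cv2, json
from plant import robot
def K(p):
    h,w=p['img'].shape[:2]; f=h/2/np.tan(np.radians(p['vfov'])/2); return f,p['cx'],p['cy'],p['k1']
def proj(p,X):
    f,cx,cy,k=K(p); E=np.array(p['extrinsics']); c=E[:3,:3]@np.asarray(X)+E[:3,3]; s=c[:2]/c[2]; s=s*(1+k*(s@s)); return np.array([cx+f*s[0],cy+f*s[1]])
def ray(p,uv):
    f,cx,cy,k=K(p); d=np.array([(uv[0]-cx)/f,(uv[1]-cy)/f]); s=d.copy()
    for _ in range(30): s=d/(1+k*(s@s))
    E=np.array(p['extrinsics']); R=E[:3,:3]; return -R.T@E[:3,3], R.T@np.array([s[0],s[1],1])
def atz(p,uv,z):
    o,d=ray(p,uv); return o+d*(z-o[2])/d[2]
def pin(thing,p):
    h,w=p['img'].shape[:2]
    return [(np.array([r['position'][1]*w,r['position'][0]*h]),r['score']) for r in robot.pinpoint(thing,p)]
E
cat > a.py <<'E'
from h import *
np.set_printoptions(precision=4,suppress=True)
Z=dict(curing_box=0,lid_press=.15,supply=0,rocker_press=.06,pad=0,start_top=.041,stop_top=.041)
s=robot.read_state();print(s['t'],s['tool_pos'],s['orientation'],s['opening'],s['force'])
for n in ['top','side']:
    p=robot.read_camera(n); cv2.imwrite(f'pics/{n}0.png',p['img'])
    print(n,p['vfov'],p['k1'],np.array(p['extrinsics']))
    for t,z in Z.items():
        for uv,sc in pin(t,p)[:3]: print(t,uv,round(sc,2),atz(p,uv,z))
E
python3 a.py
```

```text
0.0 [0.1683 0.5753 0.2176] [ 2.5134  1.8831 -0.0024] 0.09320120189751863 [ 0.3191 -0.5698 -0.1192]
top 53.80158965964025 0.01992897964805317 [[-0.0072 -0.9997  0.0216 -0.005 ]
 [-0.9816  0.0029 -0.1911  0.5527]
 [ 0.191  -0.0226 -0.9813  0.8528]
 [ 0.      0.      0.      1.    ]]
curing_box [252.1088 190.5024] 0.91 [ 0.5617 -0.0165  0.    ]
lid_press [257.792  195.4944] 0.69 [ 0.5218 -0.0239  0.15  ]
supply [133.376  191.1168] 0.8 [0.561  0.2822 0.    ]
supply [114.0224 257.5104] 0.79 [0.397  0.3202 0.    ]
supply [303.5136 217.6896] 0.53 [ 0.4918 -0.145   0.    ]
rocker_press [126.208  188.5824] 0.96 [0.5556 0.2821 0.06  ]
rocker_press [ 99.9936 263.6928] 0.57 [0.3825 0.3311 0.06  ]
pad [363.4176 207.8976] 0.97 [ 0.5161 -0.2975  0.    ]
start_top [350.6176 211.3152] 0.76 [ 0.5019 -0.2525  0.041 ]
start_top [254.9248 198.7968] 0.4 [ 0.5333 -0.0219  0.041 ]
stop_top [252.2112 191.1168] 0.67 [ 0.5522 -0.0155  0.041 ]
stop_top [380.0064 200.7936] 0.4 [ 0.5274 -0.3256  0.041 ]
side 57.67756718645305 0.031168284983205737 [[ 0.9711 -0.2385 -0.0099 -0.5597]
 [-0.1814 -0.7103 -0.6802  0.1661]
 [ 0.1553  0.6623 -0.733   0.9183]
 [ 0.      0.      0.      1.    ]]
curing_box [255.3856 221.6064] 0.81 [ 0.5647 -0.0189  0.    ]
lid_press [239.7184 188.8896] 0.63 [ 0.5253 -0.0241  0.15  ]
supply [181.7088 155.2128] 0.98 [0.3883 0.3237 0.    ]
supply [233.7792 155.4816] 0.77 [0.5604 0.2782 0.    ]
rocker_press [233.7792 138.2016] 0.67 [0.5673 0.2945 0.06  ]
rocker_press [174.3872 140.8896] 0.53 [0.3752 0.3292 0.06  ]
pad [258.4064 315.6864] 0.91 [ 0.507  -0.2884  0.    ]
pad [221.696 187.008] 0.66 [0.4949 0.1405 0.    ]
pad [289.792  253.0944] 0.37 [ 0.6279 -0.1439  0.    ]
start_top [252.0064 295.488 ] 0.77 [ 0.5002 -0.2567  0.041 ]
stop_top [271.9744 320.9088] 0.56 [ 0.5286 -0.3244  0.041 ]
```

View pics/top0.png

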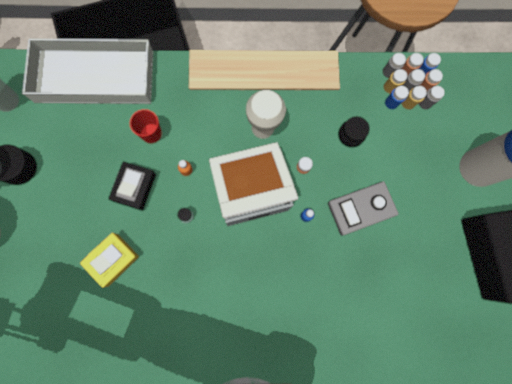

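View pics/side0.png

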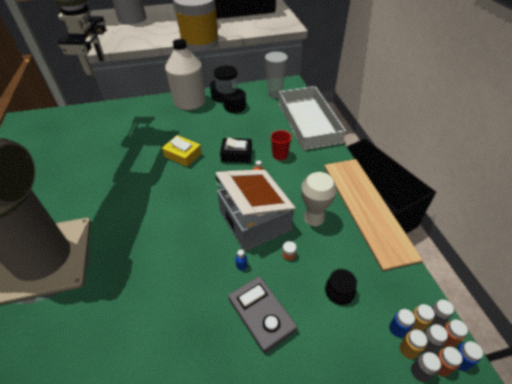

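```bash
python3 - <<'E'
import cv2,numpy as np
t=cv2.imread('pics/top0.png'); s=cv2.imread('pics/side0.png')
def c(i,x,y,w,h,k): return cv2.resize(i[y:y+h,x:x+w],None,fx=k,fy=k,interpolation=cv2.INTER_CUBIC)
a=c(t,90,130,130,100,3.0*2/2); a=cv2.resize(a,(390,300)); b=cv2.resize(c(s,160,110,130,100,3),(390,300))
d=cv2.resize(c(t,205,130,130,100,3),(390,300)); e=cv2.resize(c(s,205,150,130,100,3),(390,300))
cv2.imwrite('pics/crop0.png',np.vstack([np.hstack([a,b]),np.hstack([d,e])]))
E
```

```text
(no output)
```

View pics/crop0.png

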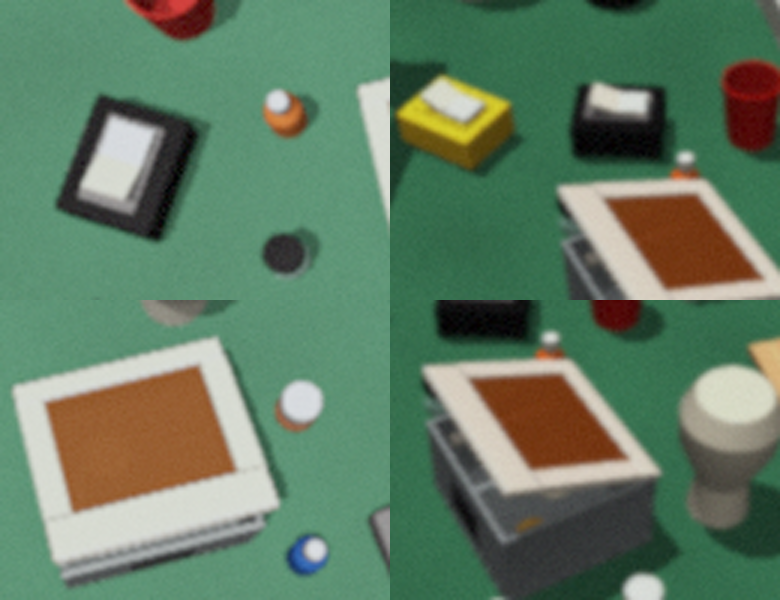

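jog_arm(
  commands=[1,-0.0238,0.0247,-0.004,0,1,-0.0238,0.0247,-0.004,0,1,-0.0238,0.0247,-0.004,0,1,-0.0238,0.0247,-0.004,0,1,-0.0238,0.0247,-0.004,0,1,-0.0238,0.0247,-0.004,0,1,-0.0238,0.0247,-0.004,0,1,-0.0238,0.0247,-0.004,0,1,-0.0238,0.0247,-0.004,0,1,-0.0238,0.0247,-0.004,0,1,-0.0238,0.0247,-0.004,0,1,-0.0238,0.0247,-0.004,0,1,-0.0238,0.0247,-0.004,0,1,-0.0238,0.0247,-0.004,0,1,-0.0238,0.0247,-0.004,0,1,-0.0238,0.0247,-0.004,0,1,-0.0238,0.0247,-0.004,0,1,-0.0238,0.0247,-0.004,0,1,-0.0238,0.0247,-0.004,0,1,0,0,0,0],
  grip_force=20,
)

```text
t: 2.47
tool_pos: [0.4939, 0.0052, 0.2951]
orientation: [2.516, 1.877, -0.0]
force: [1.0, 0.7, 0.5]
opening: 0.0004
```

```bash
cat > f.py <<'E'
from h import *
from scipy.optimize import least_squares
np.set_printoptions(precision=4,suppress=True)
p=robot.read_camera('wrist'); cv2.imwrite('pics/w1.png',p['img'])
E=np.array(p['extrinsics']);print('campos',-E[:3,:3].T@E[:3,3], 'fwd',E[2,:3])
for t,z in dict(curing_box=0,lid_press=.15,start_top=.041,rocker_press=.06).items():
    for uv,sc in pin(t,p)[:2]: print(t,uv,round(sc,2),atz(p,uv,z))
s=robot.read_state();print(s['t'],s['tool_pos'],s['orientation'],s['opening'],s['q'])
E
python3 f.py
```

```text
campos [0.4139 0.0293 0.4606] fwd [ 0.2923 -0.0874 -0.9523]
curing_box [262.0928 194.6112] 0.82 [ 0.5665 -0.0084  0.    ]
lid_press [238.1824 201.7152] 0.97 [ 0.5172 -0.0226  0.15  ]
start_top [ 87.0912 208.5888] 0.62 [ 0.5018 -0.2517  0.041 ]
rocker_press [477.7984 134.2848] 0.58 [0.5469 0.2815 0.06  ]
2.7167 [0.4915 0.0108 0.2946] [-2.5131 -1.8846 -0.    ] 0.0007948265868414114 [-0.0826 -0.1844  1.6604  0.0003  1.6659 -1.3694]
```

View pics/w1.png

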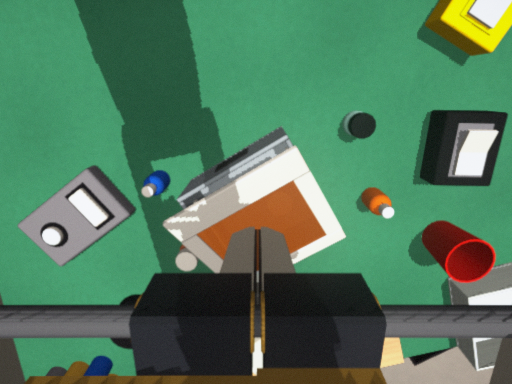

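```bash
cat > g.py <<'E'
from h import *
from scipy.optimize import least_squares
np.set_printoptions(precision=4,suppress=True)
P={n:robot.read_camera(n) for n in ['top','side','wrist']}
def lidpt(v,L,w):
    x,y,th,a=v; lx=.075-L*np.cos(a)+.008*np.sin(a); z=.09+L*np.sin(a)+.008*np.cos(a)
    # top normal tilts toward hinge(+x) when raised
    c,s=np.cos(th),np.sin(th); return np.array([x+c*lx-s*w,y+s*lx+c*w,z])
fp,fm,hp,hm=(.158,.082),(.158,-.082),(0,.082),(0,-.082)
O=[('top',fp,(222.3,216)),('top',fm,(298.3,199)),('top',hm,(277.7,142.7)),('top',hp,(209,159)),
('wrist',fp,(297,148)),('wrist',fm,(165,222)),('wrist',hp,(345,235)),
('side',fp,(215.7,172)),('side',fm,(243.3,214)),('side',hm,(295,208.3)),('side',hp,(265.7,170))]
lp=(.135,0)
for n in P:
    for uv,sc in pin('lid_press',P[n])[:1]: O.append((n,lp,uv))
f=lambda v:np.concatenate([proj(P[n],lidpt(v,*k))-np.array(uv) for n,k,uv in O])
r=least_squares(f,[.56,-.017,.2,.4],loss='soft_l1');print(r.x,r.fun.reshape(-1,2))
a=r.x
print('lid_press now',lidpt(a,.135,0),'shut',lidpt([*a[:3],0],.135,0))
def tri(obs):
    A=np.zeros((3,3));b=np.zeros(3)
    for n,uv in obs:
        o,d=ray(P[n],uv); d/=np.linalg.norm(d); M=np.eye(3)-np.outer(d,d);A+=M;b+=M@o
    return np.linalg.solve(A,b)
near=dict(rocker_press=(.555,.285,.06),start_top=(.50,-.254,.041),stop_top=(.528,-.325,.041),supply=(.561,.28,0),pad=(.512,-.293,0))
for t,g in near.items():
    obs=[]
    for n in P:
        c=[(uv,sc) for uv,sc in pin(t,P[n]) if np.linalg.norm(atz(P[n],uv,g[2])[:2]-g[:2])<.04]
        if c: obs.append((n,c[0][0])); print(t,n,c[0],atz(P[n],c[0][0],g[2])[:2])
    if len(obs)>1: print('  tri',tri(obs))
E
python3 g.py
```

```text
[ 0.5638 -0.0094  0.2295  0.3493] [[-1.5241  0.8687]
 [-2.1508  0.0644]
 [-1.1903 -0.7317]
 [-1.2195 -1.5514]
 [-2.6112  0.8081]
 [-6.7297  1.253 ]
 [-2.3604  6.0721]
 [-0.3921 -1.0715]
 [-1.4491 -0.4256]
 [-0.2546 -1.6994]
 [-0.5295 -1.7471]
 [-0.7838  1.7195]
 [ 0.8779 -3.4625]]
lid_press now [ 0.516  -0.0205  0.1437] shut [ 0.5054 -0.023   0.098 ]
rocker_press top (array([124.6208, 187.392 ]), 0.8) [0.5585 0.286 ]
rocker_press side (array([230.0928, 142.1952]), 0.55) [0.5516 0.2769]
rocker_press wrist (array([473.2928, 143.1168]), 0.72) [0.5524 0.2819]
  tri [0.5562 0.288  0.0514]
start_top top (array([350.5152, 210.3936]), 0.51) [ 0.5042 -0.2524]
start_top side (array([249.7024, 294.1056]), 0.85) [ 0.4958 -0.2522]
start_top wrist (array([ 81.8176, 209.2032]), 0.91) [ 0.4991 -0.2521]
  tri [ 0.4996 -0.2521  0.0415]
stop_top top (array([380.0064, 198.912 ]), 0.61) [ 0.532  -0.3259]
stop_top side (array([272.2816, 320.6016]), 0.44) [ 0.5295 -0.3239]
stop_top wrist (array([ 49.92  , 235.6992]), 0.67) [ 0.5242 -0.3154]
  tri [ 0.5296 -0.3237  0.0359]
supply top (array([132.8128, 190.3104]), 0.83) [0.5631 0.2838]
supply wrist (array([443.6992, 148.416 ]), 0.92) [0.5693 0.2765]
  tri [ 0.569   0.2844 -0.0104]
pad top (array([362.1888, 207.5904]), 0.89) [ 0.5169 -0.2945]
pad side (array([260.8128, 316.8   ]), 0.61) [ 0.5117 -0.2923]
pad wrist (array([ 77.9776, 211.8912]), 0.61) [ 0.5101 -0.2879]
  tri [ 0.5133 -0.2923 -0.0024]
```

jog_arm(
  commands=[1,-0.0133,0.0132,0.02,0,1,-0.0133,0.0133,0.02,0,1,0,0,0.02,-7.1,1,0,0,0.02,-7.1,1,0,0,0.02,-7.1,1,0,0,0.02,-7.1,1,0,0,0.005,0,1,0,0,0,0],
)

```text
t: 4.43
tool_pos: [0.5085, -0.0228, 0.1678]
orientation: [-1.978, -2.436, 0.003]
force: [0.3, -0.0, 0.1]
opening: 0.0006
```

```bash
python3 - <<'E'
from h import *
s=robot.read_state();print(s['t'],s['tool_pos'],s['orientation'],s['force'])
a=[robot.read_camera(n)['img'] for n in ['top','side']]
cv2.imwrite('pics/l1.png',np.hstack([cv2.resize(a[0][110:250,180:330],None,fx=2.5,fy=2.5),cv2.resize(a[1][110:250,180:330],None,fx=2.5,fy=2.5)]))
E
```

```text
4.4333 [ 0.50849716 -0.02278582  0.16777024] [-1.97813306 -2.43639071  0.00305322] [ 0.30255531 -0.0205537   0.12769001]
```

View pics/l1.png

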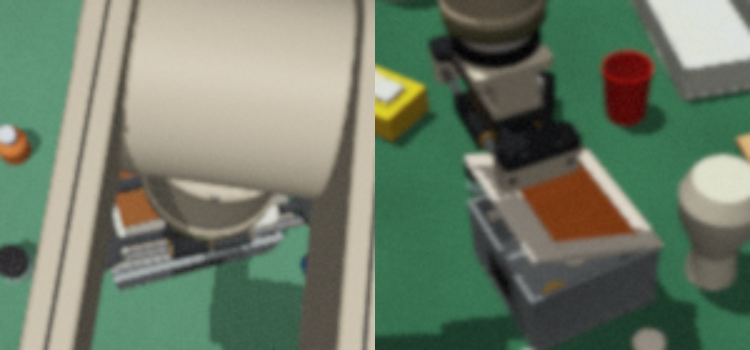

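jog_arm(
  commands=[1,0,0,0.006,0,1,0,0,0.006,0,1,0,0,0.006,0,1,0,0,0.006,0,1,0,0,0.006,0,1,0,0,0.006,0,1,0,0,0.006,0,1,0,0,0.006,0,1,0,0,0.006,0,1,0,0,0.006,0,1,0,0,0.004,0,1,0,0,0.004,0,1,0,0,0.002,0,1,0,0,0,0],
)

```text
t: 5.7
tool_pos: [0.5096, -0.0229, 0.0991]
orientation: [-1.975, -2.442, 0.0]
force: [0.2, 1.3, -0.9]
opening: 0.0008
```

jog_arm(
  commands=[1,0,0,0.002,0,1,0,0,0,0],
)

```text
t: 5.87
tool_pos: [0.5102, -0.023, 0.0983]
orientation: [1.975, 2.442, 0.001]
force: [-1.2, -0.4, 2.5]
opening: 0.0001
```

jog_arm(
  commands=[1,0,0,0.002,0,1,0,0,0,0],
)

```text
t: 6.03
tool_pos: [0.5104, -0.023, 0.0981]
orientation: [1.975, 2.442, 0.001]
force: [-10.4, 1.1, 18.4]
opening: 0.0004
```

jog_arm(
  commands=[1,0,0,-0.01,0,1,0,0,-0.03,0,1,0,0,-0.04,0,1,0,0,-0.04,0,1,0.03,0.0054,-0.03,0,1,0.03,0.0054,-0.03,0,1,0.03,0.0054,0,0,1,0.03,0.0054,0,0,1,0.03,0.0054,0,0,1,0.03,0.0054,0,0,1,0.03,0.0054,0,0,1,0.03,0.0054,0,0,1,0.03,0.0054,0,0,1,0.03,0.0054,0,0,1,0,0,0,7.1,1,0,0,0,7.1,1,0,0,0,7.1,1,0,0,0,7.1,1,0,0,0,0,1,0,0,0,0],
)

```text
t: 7.7
tool_pos: [0.5, 0.2802, 0.2743]
orientation: [2.51, 1.889, 0.001]
force: [-0.5, 0.1, 0.9]
opening: 0.0006
```

```bash
cat > k.py <<'E'
from h import *
import sys
np.set_printoptions(precision=4,suppress=True)
tag=sys.argv[1]
s=robot.read_state();print(s['t'],s['tool_pos'],s['orientation'],s['force'])
for n in ['wrist','top','side']:
    p=robot.read_camera(n); cv2.imwrite(f'pics/{n}_{tag}.png',p['img'])
    for t,z in dict(rocker_press=.06,supply=0,lid_press=.098,start_top=.041,stop_top=.041,pad=0).items():
        for uv,sc in pin(t,p)[:2]: print(n,t,uv,round(sc,2),atz(p,uv,z)[:2])
E
python3 k.py 2
```

```text
7.7 [0.5    0.2802 0.2743] [2.5104 1.8887 0.0005] [-0.5475  0.0732  0.9112]
wrist rocker_press [271.104  197.4144] 0.86 [0.5525 0.2842]
wrist rocker_press [274.8928  43.584 ] 0.59 [0.3795 0.3359]
wrist supply [268.8    192.4992] 0.78 [0.565  0.2799]
wrist supply [264.704   66.3168] 0.65 [0.3956 0.3211]
wrist lid_press [ 18.176 239.808] 0.64 [ 0.5069 -0.0206]
wrist lid_press [169.5744 172.416 ] 0.53 [0.4787 0.1841]
wrist stop_top [268.288 194.112] 0.4 [0.5535 0.2808]
top rocker_press [ 98.304 261.888] 0.83 [0.3865 0.3352]
top rocker_press [121.7024 188.0064] 0.66 [0.557  0.2927]
top supply [111.104  257.8944] 0.71 [0.3962 0.3272]
top supply [136.3968 190.5024] 0.66 [0.5626 0.2748]
top lid_press [257.1776 205.2096] 0.57 [ 0.5089 -0.0247]
top lid_press [305.8176 215.5008] 0.57 [ 0.4851 -0.1339]
top start_top [350.4128 211.8912] 0.67 [ 0.5005 -0.2519]
top stop_top [381.3888 198.9888] 0.62 [ 0.5318 -0.3293]
top stop_top [123.1872 188.1984] 0.5 [0.5603 0.2952]
top pad [360.192  207.7056] 0.68 [ 0.5166 -0.2894]
top pad [381.184 198.912] 0.18 [ 0.5389 -0.3443]
side rocker_press [177.1008 141.504 ] 0.66 [0.3835 0.3237]
side rocker_press [229.3248 142.8864] 0.42 [0.5485 0.274 ]
side supply [184.32   154.7136] 0.95 [0.3972 0.3241]
side supply [236.288  154.4832] 0.72 [0.5697 0.2812]
side lid_press [235.1104 203.4816] 0.6 [ 0.5107 -0.0233]
side start_top [254.4128 293.6064] 0.52 [ 0.5065 -0.2536]
side stop_top [270.2848 320.4864] 0.57 [ 0.5253 -0.3226]
side pad [259.9936 312.192 ] 0.92 [ 0.5125 -0.2813]
```

View pics/wrist_2.png

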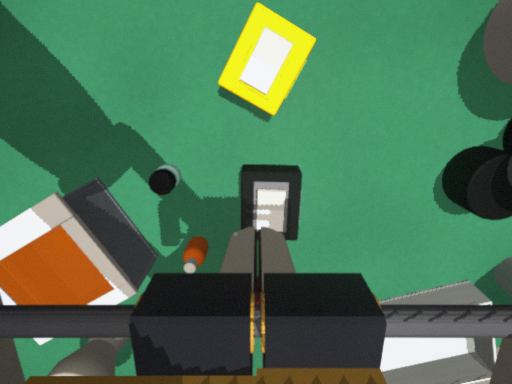

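View pics/side_2.png

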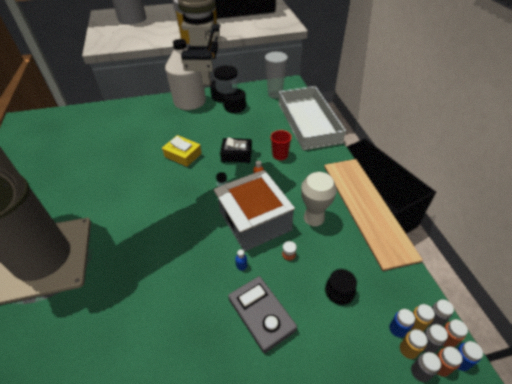

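```bash
python3 - <<'E'
from h import *
w1=cv2.imread('pics/w1.png');w2=cv2.imread('pics/wrist_2.png');t=cv2.imread('pics/top_2.png');s=cv2.imread('pics/side_2.png')
r=lambda i,x,y,w,h:cv2.resize(i[y:y+h,x:x+w],(400,300),interpolation=cv2.INTER_CUBIC)
cv2.imwrite('pics/z2.png',np.vstack([np.hstack([r(w1,408,95,104,78+20),r(w2,215,155,112,84)]),np.hstack([r(t,98,155,72,54),r(s,205,125,64,48)])]))
E
```

```text
(no output)
```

View pics/z2.png

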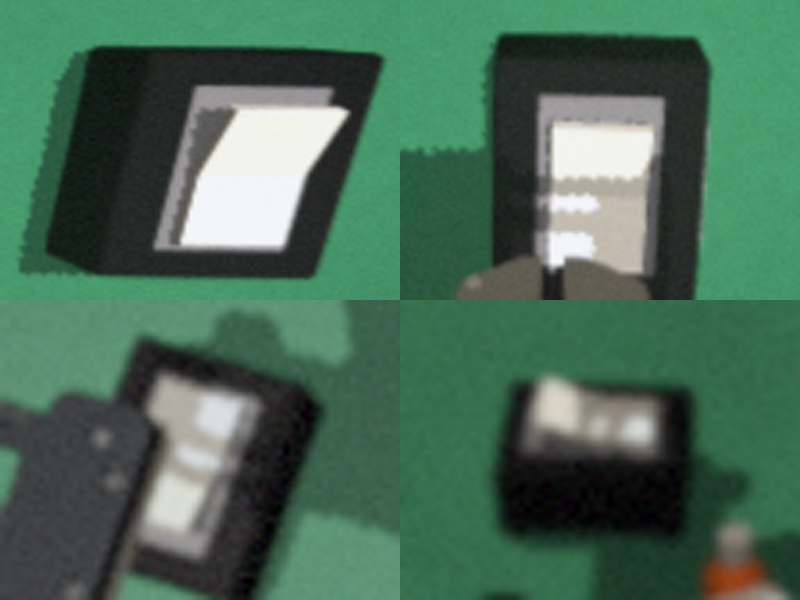

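```bash
python3 - <<'E'
from h import *
from scipy.optimize import least_squares
np.set_printoptions(precision=4,suppress=True)
p=robot.read_camera('wrist')
O=[((-.05,.04,.045),(301.5,174.6)),((-.05,-.04,.045),(242.4,174)),((-.05,.04,0),(299,165.6)),((-.05,-.04,0),(242.4,165.4)),
((-.030,.018,.064),(286.4,190)),((-.03,-.018,.064),(257.6,189.2))]
def W(v,X):
    c,s=np.cos(v[2]),np.sin(v[2]);return np.array([v[0]+c*X[0]-s*X[1],v[1]+s*X[0]+c*X[1],X[2]])
f=lambda v:np.concatenate([proj(p,W(v,X))-np.array(u) for X,u in O])
r=least_squares(f,[.565,.28,-.35],loss='soft_l1');print(r.x,r.fun.reshape(-1,2))
for d in (.023,.026): print(W(r.x,(-d,0,.053)))
s=robot.read_state();print(s['t'],s['tool_pos'])
E
```

```text
[ 0.5735  0.2785 -0.2938] [[ 1.0762 -1.0823]
 [-1.2381 -1.0169]
 [-0.7705 -0.1073]
 [ 0.2575 -0.396 ]
 [ 0.0286  2.5351]
 [ 0.3529  3.093 ]]
[0.5515 0.2852 0.053 ]
[0.5486 0.286  0.053 ]
8.8 [0.4999 0.2801 0.2741]
```

jog_arm(
  commands=[1,0.0097,0.0227,0.03,0,1,0.0097,0.0227,0.03,0,1,0,0,0.03,0,1,0,0,0.03,0,1,0,0,0.03,0,1,0,0,0.03,0,1,0,0,0.01,0,1,0,0,0,0],
)

```text
t: 9.47
tool_pos: [0.5463, 0.2849, 0.0803]
orientation: [-2.513, -1.883, 0.01]
force: [-0.2, -0.1, -0.2]
opening: 0.0011
```

```bash
cat > v.py <<'E'
from h import *
import sys
s=robot.read_state();print(s['t'],s['tool_pos'],s['force'])
n,x,y,w,h,tag=sys.argv[1],*map(int,sys.argv[2:6]),sys.argv[6]
p=robot.read_camera(n);w2=robot.read_camera('wrist')['img']
cv2.imwrite(f'pics/{tag}.png',np.hstack([cv2.resize(p['img'][y:y+h,x:x+w],(400,300),interpolation=cv2.INTER_CUBIC),cv2.resize(w2,(400,300))]))
E
python3 v.py side 190 100 100 75 r1
```

```text
9.4667 [0.54633081 0.28487718 0.08026104] [-0.16726857 -0.12902536 -0.23563182]
```

View pics/r1.png

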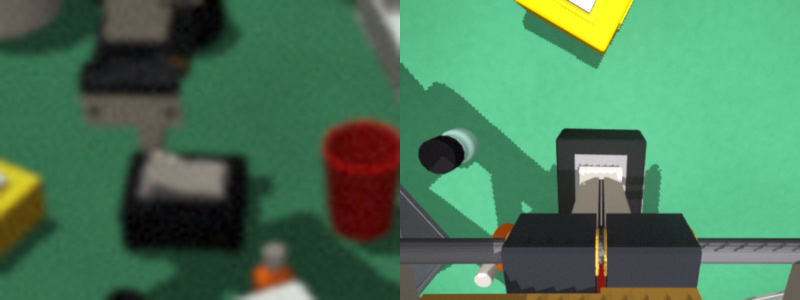

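jog_arm(
  commands=[1,0,0,0.003,0,1,0,0,0.003,0,1,0,0,0.003,0,1,0,0,0.003,0,1,0,0,0.003,0,1,0,0,0.003,0,1,0,0,0.003,0,1,0,0,0.002,0,1,0,0,0.002,0,1,0,0,0.001,0,1,0,0,0,0],
)

```text
t: 10.48
tool_pos: [0.549, 0.286, 0.0579]
orientation: [2.514, 1.884, 0.0]
force: [-0.8, 0.7, 1.2]
opening: 0.0007
```

jog_arm(
  commands=[1,0,0,0.001,0,1,0,0,0,0],
)

```text
t: 10.65
tool_pos: [0.5491, 0.286, 0.0571]
orientation: [2.514, 1.884, 0.001]
force: [-0.7, 1.8, 2.5]
opening: 0.0003
```

jog_arm(
  commands=[1,0,0,0.002,0,1,0,0,0,0],
)

```text
t: 10.82
tool_pos: [0.5491, 0.2861, 0.0549]
orientation: [-2.514, -1.884, -0.001]
force: [-0.7, 1.2, 1.1]
opening: 0.0005
```

jog_arm(
  commands=[1,0,0,0.002,0,1,0,0,0,0],
)

```text
t: 10.98
tool_pos: [0.5491, 0.2861, 0.0532]
orientation: [-2.514, -1.884, -0.001]
force: [-1.5, 2.5, 2.9]
opening: 0.0005
```

jog_arm(
  commands=[1,0,0,0.001,0,1,0,0,0,0],
)

```text
t: 11.15
tool_pos: [0.5491, 0.2862, 0.0531]
orientation: [-2.514, -1.884, -0.001]
force: [-4.8, 0.5, 9.9]
opening: 0.0004
```

jog_arm(
  commands=[1,0,0,-0.005,0,1,0,0,-0.02,0,1,0,0,-0.035,0,1,0,0,-0.035,0,1,0,0,-0.035,0,1,0,0,-0.035,0,1,0,-0.03,-0.035,0,1,0,-0.035,0,0,1,0,-0.03,0,0,1,0,0,0,0],
)

```text
t: 11.98
tool_pos: [0.457, 0.3133, 0.2494]
orientation: [-2.511, -1.886, -0.0]
force: [-1.2, -0.2, -0.4]
opening: 0.0007
```

```bash
python3 v.py side 190 100 100 75 r2
```

```text
11.9833 [0.45700859 0.31333476 0.24943424] [-1.24130001 -0.21765269 -0.39670894]
```

View pics/r2.png

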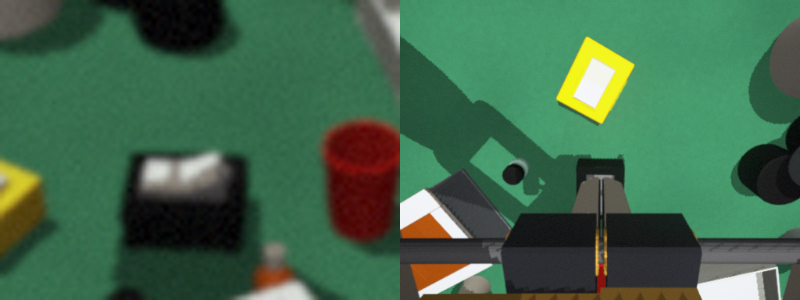

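jog_arm(
  commands=[1,-0.0303,0.0078,-0.0017,0,1,-0.0303,0.0078,-0.0017,0,1,-0.0303,0.0078,-0.0017,0,1,-0.0303,0.0078,-0.0017,0,1,-0.0303,0.0078,-0.0017,0,1,-0.0303,0.0078,-0.0017,0,1,-0.0303,0.0078,-0.0017,0,1,-0.0303,0.0078,-0.0017,0,1,-0.0303,0.0078,-0.0017,0,1,-0.0303,0.0078,-0.0017,0,1,-0.0303,0.0078,-0.0017,0,1,-0.0303,0.0078,-0.0017,0,1,-0.0303,0.0078,-0.0017,0,1,-0.0303,0.0078,-0.0017,0,1,-0.0303,0.0078,-0.0017,0,1,-0.0303,0.0078,-0.0017,0,1,-0.0303,0.0078,-0.0017,0,1,-0.0303,0.0078,-0.0017,0,1,0,0,0,7.1],
)

```text
t: 13.67
tool_pos: [0.4411, -0.257, 0.2787]
orientation: [2.625, 1.725, -0.004]
force: [0.2, -0.2, -0.4]
opening: 0.0002
```

jog_arm(
  commands=[1,0,0,0,7.1,1,0,0,0,7.1,1,0,0,0,7.1,1,0,0,0,7.1,1,0,0,0,7.1,1,0,0,0,7.1,1,0,0,0,0,1,0,0,0,0],
)

```text
t: 14.33
tool_pos: [0.4419, -0.2519, 0.2789]
orientation: [-3.072, -0.657, 0.001]
force: [-0.0, -0.7, 0.8]
opening: 0.0002
```

```bash
python3 k.py 3
```

```text
14.3333 [ 0.4419 -0.2519  0.2789] [-3.0719 -0.6573  0.0012] [-0.0306 -0.7126  0.7984]
wrist lid_press [288.7168 192.1152] 0.31 [ 0.4891 -0.2636]
wrist start_top [296.8064 172.3008] 0.92 [ 0.5    -0.2489]
wrist stop_top [292.3008 220.4928] 0.87 [ 0.5251 -0.3137]
wrist pad [289.5872 194.3808] 0.61 [ 0.5145 -0.2914]
top rocker_press [126.8224 191.808 ] 0.98 [0.5478 0.2803]
top supply [134.4    192.6144] 0.9 [0.5572 0.2795]
top supply [114.176  260.3136] 0.61 [0.3904 0.3194]
top lid_press [255.5904 207.0144] 0.98 [ 0.5048 -0.021 ]
top start_top [352.8192 212.5824] 0.8 [ 0.4988 -0.2577]
top start_top [255.2832 187.8144] 0.7 [ 0.5604 -0.023 ]
top stop_top [383.488  198.1056] 0.59 [ 0.534  -0.3345]
top pad [301.8752 216.9984] 0.75 [ 0.4936 -0.1409]
top pad [359.2192 210.2016] 0.62 [ 0.5102 -0.2865]
side rocker_press [225.3824 144.6144] 0.6 [0.5344 0.2685]
side rocker_press [250.9824 296.4864] 0.24 [ 0.4957 -0.2679]
side supply [236.288  155.9808] 0.63 [0.5682 0.2735]
side lid_press [236.1856 204.4032] 0.94 [ 0.5128 -0.0271]
side start_top [251.6992 293.7984] 0.67 [ 0.5004 -0.2525]
side stop_top [271.3088 322.2144] 0.59 [ 0.5265 -0.3268]
side pad [261.888  315.9168] 0.94 [ 0.5146 -0.2909]
```

View pics/wrist_3.png

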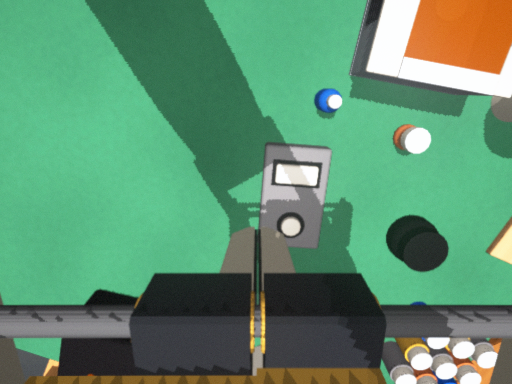

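jog_arm(
  commands=[1,0.0266,0.0122,0.02,0,1,0.0266,0.0122,0.02,0,1,0,0,0.03,2.3,1,0,0,0.03,0,1,0,0,0.03,0,1,0,0,0.03,0,1,0,0,0.03,0,1,0,0,0.02,0,1,0,0,0.01,0,1,0,0,0,0,1,0,0,0,0],
)

```text
t: 16.3
tool_pos: [0.5007, -0.2517, 0.0597]
orientation: [-3.085, -0.591, 0.0]
force: [0.7, 0.2, 0.8]
opening: 0.0008
```

```bash
python3 v.py side 210 250 120 90 p1
```

```text
16.3 [ 0.5006935  -0.25174128  0.05973315] [0.66887713 0.16461026 0.84247176]
```

View pics/p1.png

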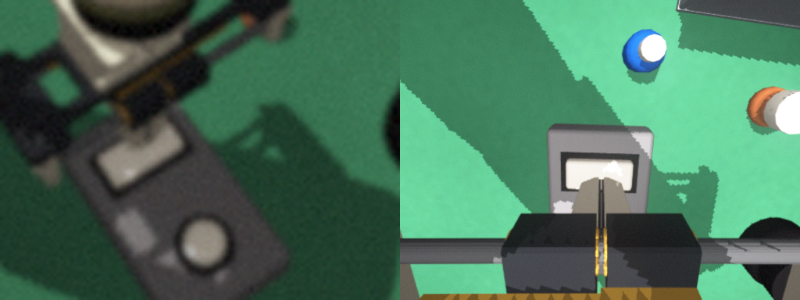

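jog_arm(
  commands=[1,0,0,0.004,0,1,0,0,0.004,0,1,0,0,0.004,0,1,0,0,0.004,0,1,0,0,0.003,0,1,0,0,0.002,0,1,0,0,0.002,0,1,0,0,0.002,0,1,0,0,0,0,1,0,0,0,0],
)

```text
t: 17.23
tool_pos: [0.5006, -0.2517, 0.0352]
orientation: [-3.085, -0.591, 0.0]
force: [-4.7, 2.8, 11.0]
opening: 0.0006
```

jog_arm(
  commands=[1,0,0,0.001,0,1,0,0,0,0],
)

```text
t: 17.4
tool_pos: [0.5006, -0.2517, 0.035]
orientation: [-3.085, -0.591, 0.001]
force: [-7.2, 3.8, 17.2]
opening: 0.0004
```

jog_arm(
  commands=[1,0,0,-0.005,0,1,0,0,-0.015,0,1,0,0,-0.03,0,1,0,0,-0.035,0,1,0,0,-0.035,0,1,0,0,-0.035,0,1,0,0,-0.035,0,1,0,0,-0.035,0,1,-0.03,0,0,0,1,-0.03,0,0,0,1,-0.03,0,0,0,1,0,0,0,0,1,0,0,0,0],
)

```text
t: 18.48
tool_pos: [0.4161, -0.2855, 0.2584]
orientation: [3.086, 0.587, 0.001]
force: [-0.0, 0.0, -0.8]
opening: 0.0002
```

```bash
python3 k.py 4; python3 - <<'E'
import cv2,numpy as np
a=cv2.imread('pics/top_4.png');b=cv2.imread('pics/side_4.png');a0=cv2.imread('pics/top0.png')
r=lambda i,x,y,w,h:cv2.resize(i[y:y+h,x:x+w],(400,300),interpolation=cv2.INTER_CUBIC)
cv2.imwrite('pics/end.png',np.vstack([np.hstack([r(a,90,120,180,135),r(b,190,120,120,90)]),np.hstack([r(b,190,190,160,120),r(b,210,250,120,90)])]))
E
```

```text
18.4833 [ 0.4161 -0.2855  0.2584] [3.0858 0.5872 0.0007] [-0.0247  0.0249 -0.8471]
wrist start_top [334.08   161.7024] 0.86 [ 0.5079 -0.2516]
wrist stop_top [323.1232 213.696 ] 0.59 [ 0.525 -0.32 ]
wrist pad [319.2832 178.4064] 0.74 [ 0.512  -0.2857]
wrist pad [353.0752  78.6048] 0.65 [ 0.496  -0.1497]
top rocker_press [ 98.9184 263.1936] 0.95 [0.3836 0.3336]
top rocker_press [125.7984 191.8848] 0.7 [0.5477 0.2826]
top supply [112.6912 262.0032] 0.82 [0.3864 0.3227]
top supply [131.584  187.5072] 0.72 [0.5703 0.2872]
top lid_press [256.2048 202.9056] 0.72 [ 0.5142 -0.0225]
top start_top [353.024  210.0096] 0.66 [ 0.5051 -0.2585]
top start_top [134.4   187.008] 0.38 [0.5632 0.2686]
top stop_top [379.1872 199.296 ] 0.46 [ 0.5311 -0.3238]
top pad [251.6992 189.888 ] 0.73 [ 0.5633 -0.0155]
top pad [360.192  208.3968] 0.64 [ 0.5148 -0.2893]
side rocker_press [315.6992 219.1104] 0.72 [ 0.7106 -0.0964]
side rocker_press [229.9904 141.8112] 0.43 [0.5516 0.279 ]
side supply [233.984  155.7888] 0.6 [0.5608 0.2764]
side lid_press [234.8032 204.5952] 0.94 [ 0.5091 -0.0269]
side start_top [251.4944 294.9888] 0.57 [ 0.4993 -0.2553]
side stop_top [269.824  320.1024] 0.64 [ 0.5246 -0.3215]
side pad [263.0144 316.3008] 0.94 [ 0.5169 -0.2924]
```

View pics/end.png

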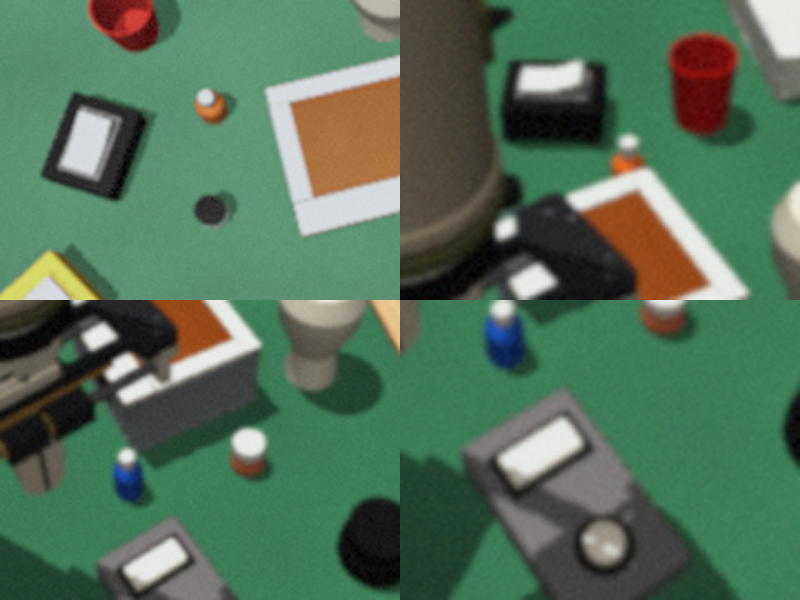

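View pics/top_4.png

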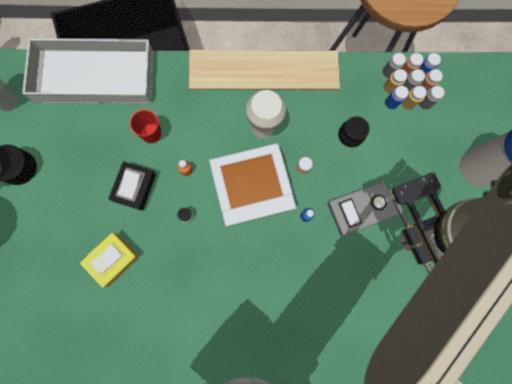

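```bash
python3 -c "
from plant import robot
print(robot.close_job())"
```

```text
the job is handed in; nothing more can be done
None
```

With closed fingertips I shut the lid, switched the black supply's rocker on, then pressed the long start key home and let it go. The job took about 18.7 s and has been handed in.

- **Lid:** the push ended at a fingertip height of 98.1 mm with 18 N against the stop; fully shut is 98 mm. Later pictures show the lid flat on the rim.
- **Rocker:** the press ended at 53.1 mm with 10 N; fully on is 53 mm. The pictures show the half nearer the robot flat and the other half raised.
- **Start key:** the press ended at 35.0 mm with 17 N; fully down is 35 mm. After release the key looks up again in the last picture, but I did not measure its height then.
- **Everything else:** by eye, the last top view shows the supply, pad, bottles, pots, tub, vase and beaker where they stood at the start. The stop key and the yellow look-alike were not approached, and the arm was clear of everything at the end.

In the last check, the position estimates for the supply and pad scattered by up to about 1 cm from view to view. A few detections were plainly false and I ignored them. So a shift of a few millimetres in the supply or pad would not have shown.

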